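Fit the T-key and close the cam clamp

ROBOT

A 6-joint arm with a two-finger parallel gripper is mounted at the origin on the work surface. World frame = base frame: x ahead of the robot, y to its left, z up, the work surface at z = 0. Lengths are in m, angles in degrees, forces in N, time in s.
With the tool pointing down it reaches from about 0.4 to 0.825 m from the base axis. Payload 7 kg.
Tool frame: the origin (TCP) lies on the centre line of the jaws, within the pads' length; the fingertips stand 11 mm ahead of it and the grasp point (between the pads) lies 8 mm behind it; z points along the fingers, y is the line along which they close (so a half turn about z gives the same grasp; the last joint's range is limited). The gripper opens to 88 mm and grips with 3 to 60 N. Pads are 19 mm wide; open, the fingers measure 130 mm over their backs; the gripper's body (78 mm by 193 mm) begins 47 mm behind the grasp point.
Start: joints at [-58.952, 20.546, 0.682, 0, -70.136, -16.507], TCP at [0.169, -0.653, 0.238] pointing down, gripper open.
Joint ranges: [-176.03, 176.03], [-82.01, 121.73], [-58.28, 71.71], [-173.87, 95.51], [-174.79, -0.11], [-173.66, 173.66]. Speed limits (degrees/s): [136.94, 136.94, 172.46, 180, 180, 180].

INTERFACE

Orientations are given as [roll, pitch, yaw] about the fixed x, y, z axes, in that order (R = Rz(yaw) Ry(pitch) Rx(roll)).
In Python, from plant import r, capture, camera_model, job gives the robot as it stands.
- The arm moves only by the tool drive_tool, never from a script. Its argument "increments" is a list that holds one entry, the list of rows, each a list of 5 numbers: the gripper's target within -1 to 1 (fully open at 1, half-way at 0, shut at -1), then the shift along the tool's x, y, z scaled (see below), then the turn about the tool's z scaled (see below). In form: [[[gripper, tx, ty, tz, roll], ...]]. A call has 1 to 5 rows; each row is the pose to reach, as a shift and turn from the pose commanded when the call began, along the tool's axes at that moment, turning the shorter way round; what a row does not reach only later rows make up. The controller multiplies each number of a shift by 120 mm and each number of a turn by 360 degrees. A row lasts 1/8 s, in which the tool goes at most 62.5 mm and 10.7 degrees, less where a joint would pass 70% of its speed; a pose out of reach is approached as far as the arm can. A call with a number of a shift or a turn outside -1 to 1 is refused whole. A call with a gripper value outside its range is refused whole. The fingers move at their own pace and stop on an object; "squeeze" is the grip in N (left out, the last holds). Time passes only in rows, so rows that repeat a pose let the fingers close. It gives the time, the measured TCP pose, the force, the opening and the grip force at its end, in the units of the state.
- r.get_state(): the state, without advancing time (a new reading comes with each control period).
- capture(name): name is "scene" or "top" or "wrist"; returns the picture (480x640x3 uint8, red, green, blue); there is no depth.
- camera_model(name): a dict with "camera_matrix" (3x3 intrinsics, pixels), "rvec" (rotation vector, rad) and "tvec" (3), from world to camera coordinates, as OpenCV has them. Camera axes: x right, y down, z forward; pixel columns grow to the right and rows downward; lengths in m; the calibration is good to about 2 mm. A picture is of the moment at which its call begins: read the wrist's pose just before it. camera_model takes no time and is no camera call; for the wrist camera it gives the pose at the moment of the call.
- job.close_job(): hands the job in; it is judged then, once.
The state is a dict: "time_s": time; "joints": joint angles; "qd": joint speeds; "joint_torque": joint torques, N m; "tcp_pos": TCP position; "eef_rot": TCP orientation; "contact_force": force on the tool from outside, world axes, zero at the start; "moment": the same for the moment, N m; "gripper_width": finger opening in m; "gripper_force": force on a finger pad.
Only numpy, scipy, OpenCV 4.12 (cv2) and the standard library are available. Lean on these libraries where they do the work, as an engineer would, in place of code of your own. Each camera call takes 0.05 s, during which the arm holds its last target. There are 200 camera calls.

TASK

Take the T-handled key out of the wooden stand and press it gently down onto the square drive of the cam clamp until the spring balls click and the key is fully home. Only then turn the key clockwise, seen from above, as far as it goes so the jaw closes on the metal strip, and leave the key standing on the drive. Do not force it, and leave the round-knobbed key in the stand.

Things in the scene. Friction and masses are not known exactly. Their poses are not given: they have to be found in the camera images.
- key: T-handled key, loose, 0.12 to 0.2 kg, upright in one recess of the stand. Origin: centre of its open mouth (lower end), 25 mm above the bench at the start; z up the key. Square steel sleeve 21 x 21 mm, 39 mm tall; square bore 14 x 14 mm, 35 mm deep, flats square to the key's x and y, alike at every quarter turn. Each bore wall has a 9 x 9 mm window, 17.8 to 26.8 mm above the mouth, for the ball.
- key_bar (a point): centre of the T-key's wooden crossbar, on the key's axis 63 mm above its mouth; same axes as the key. The bar is 70 mm long (key x), 14 mm thick (key y), 16 mm tall, with free space below it beside the 12 mm round neck.
- knob_key: the other key, to be left alone: same height and sleeve, but a round wooden knob 32 mm across instead of a crossbar. Origin: centre of its lower end.
- stand: wooden block 80 x 200 x 40 mm (x, y, z), fixed, origin at the centre of its underside. Two square recesses, 23.5 mm wide and 15 mm deep, at x = -8 mm, y = -50 and +50 mm, hold one key each; the crossbar lies along the block's y within a few degrees. A row of small burrs, reaching 52 mm above the bench, stands along its +x edge.
- clamp: steel cam clamp, fixed, origin at the centre of its underside: block 110 x 70 x 30 mm (x, y, z), two jaws on the +x half of its top reaching 58 mm above the bench, a metal strip against the fixed jaw, and the upright spindle 22 mm towards -x from the middle, ending in a square drive.
- axis (a point): point on the spindle's axis at the clamp's top face, 30 mm above the bench; axes of the clamp. The spindle's round collar (30 mm across, rigid) stops the key's mouth when fully home: 33 to 56 mm above the bench, different each time, not measured, rigid during work. The square drive on it is 12.5 x 12.5 mm and 33 mm long, its top 4 mm tapering to 8.5 mm square; flats square to the clamp at spindle 0.
- ball (a joint): how far the sprung ball in the drive's +x flat is pressed in, m: 0 when out; its twin in the -x flat is alike. 10 mm balls, centres 22 mm above the collar, 3.2 mm proud of the flats. They stop a key laid on lightly 26 mm short of home; pushing past takes about 6 to 12 N, more if askew; then they stay pressed in 1 to 3 mm and spring out into the windows over the last 4 mm, pulling the key home.
- spindle (a joint): turn of the spindle, rad: 0 jaw open, growing clockwise seen from above to 1.05 at the stop, where the jaw meets the strip; starts between 0 and 0.2. Friction about 0.05 N m; it stays where it is left. The key has about 0.13 rad of play on the square each way.
Mind the look-alikes: they are no part of the job. Of the things like the clamp, leave any that is yellow; of the rest the larger one is meant.

How it is judged (in metres and radians):
On the way, in this order (a step that is already met when the one before it is completed fails the run):
1. the T-handled key is lifted out of the stand (height (world z) of key above 0.06 m and angle between key's own z axis and vertical below 0.5 rad), for 0.1 s.
2. the key is fully home on the drive, clicked, with the clamp not yet turned closed (value of joint ball below 0.0008 m and height (world z) of key below 0.0575 m and horizontal distance between key and axis below 0.0025 m and angle between key's own z axis and vertical below 0.08 rad and value of joint spindle below 0.5 rad), for 0.2 s.
At the end, for the whole second after the job is handed in: spindle turned past 0.9 rad (stop at 1.05); T-key at rest, clicked home on the drive: ball pressed in less than 0.8 mm, key's mouth lower than 57.5 mm, within 2.5 mm of the axis, upright within 0.08 rad; round-knobbed key still in its recess, moved less than 10 mm (value of joint spindle above 0.9 rad and value of joint ball below 0.0008 m and height (world z) of key below 0.0575 m and horizontal distance between key and axis below 0.0025 m and angle between key's own z axis and vertical below 0.08 rad and linear speed of key below 0.02 m/s and distance of knob_key from where it was at the start of the episode below 0.01 m); the robot touches nothing.
It fails at once if the key is forced on: more than 35 N between the key and the clamp before the jaw is closed (contact force between key and clamp above 35 N and value of joint spindle below 0.9 rad).
It fails at once if the key is wrenched: more than 80 N between the key and the clamp (contact force between key and clamp above 80 N).
It fails at once if the round-knobbed key is pulled out or pushed over (distance of knob_key from where it was at the start of the episode above 0.015 m or angle between knob_key's own z axis and vertical above 0.4 rad).
It also fails if it takes over 48 s, if anything falls off the work surface, if the arm or the gripper's body presses on something with over 40 N, if the wrist force passes 120 N, or if a joint passes its speed limit or range.

## Working session

There is one attempt and no reset: what is moved stays moved. The work goes in short steps, Python scripts to look and compute and a tool call to move; the robot and the scene stay as the last step left them, time stands still between calls to the robot, and variables do not carry over. Pictures are saved under pics/ and viewed, at most 10 in all, crops included, and the job is handed in when it is done.

Besides the shell and the picture viewer there is one more tool, called after "Call:" as name([rows], argument=value, ...), one row to a line, values as JSON. drive_tool: Moves the arm, as the interface text tells. Its arguments: {"type":"object","properties":{"increments":{"type":"array"},"squeeze":{"type":"number"}},"required":["increments"]}

```bash
mkdir -p pics; ls; python3 - <<'E'
from plant import r,capture,camera_model,job
import cv2,numpy as np
s=r.get_state();print({k:np.round(v,4).tolist() for k,v in s.items()})
for n in("scene","top","wrist"):
    m=camera_model(n);im=capture(n);np.save(f'pics/{n}0.npy',im);cv2.imwrite(f'pics/{n}0.png',im[:,:,::-1])
    R=cv2.Rodrigues(np.array(m['rvec'],float))[0];t=np.array(m['tvec'],float).ravel()
    print(n,np.array(m['camera_matrix'])[0].round(1),'pos',(-R.T@t).round(3),'\n',R.round(3))
    np.savez(f'pics/{n}0m.npz',K=m['camera_matrix'],R=R,t=t)
E
```

```text
pics
{'time_s': 0.0, 'joints': [-58.9539, 20.5888, 0.6336, -0.0208, -70.1363, -16.5078], 'qd': [-0.0468, -0.0214, 0.006, -0.0459, -0.0626, 0.0401], 'joint_torque': [-0.0018, -58.2723, 29.3052, 6.997, 0.0068, -0.0002], 'tcp_pos': [0.1693, -0.6529, 0.2366], 'eef_rot': [179.9067, -0.0072, -165.4687], 'contact_force': [-0.0396, -0.8108, -0.7129], 'moment': [0.0227, -0.0056, -0.0464], 'gripper_force': 0.0, 'gripper_width': 0.0878}
scene [477.    0.  317.7] pos [0.821 0.479 0.608] 
 [[-0.773  0.634 -0.005]
 [ 0.434  0.524 -0.733]
 [-0.463 -0.569 -0.68 ]]
top [459.2   0.  318.8] pos [0.304 0.052 0.799] 
 [[-0.017 -1.     0.026]
 [-0.981  0.011 -0.192]
 [ 0.192 -0.029 -0.981]]
wrist [343.3   0.  322.5] pos [ 0.102 -0.671  0.385] 
 [[-0.25   0.968  0.001]
 [ 0.935  0.241  0.26 ]
 [ 0.252  0.066 -0.966]]
```

View pics/top0.png

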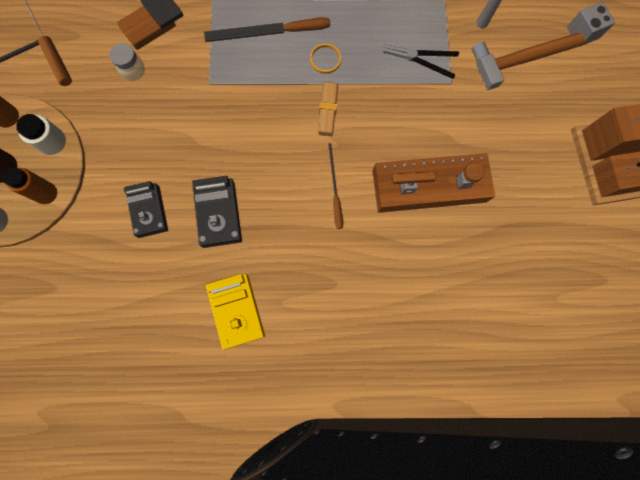

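View pics/scene0.png

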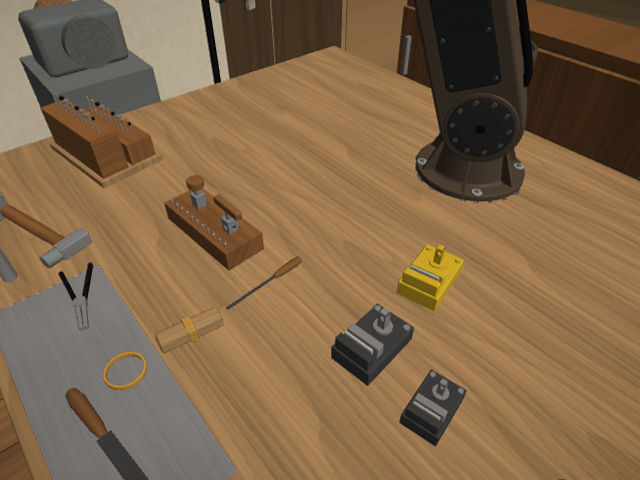

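The top view shows the stand at (434,182) with the T-bar at (414,178) and the knob key at (470,174). The larger black clamp is at (217,212), jaws up (+x); the small black one at (146,210) and the yellow one are decoys.

```bash
cat > h.py <<'E'
import numpy as np,cv2
def model(f):
    d=np.load(f);return d['K'].astype(float),d['R'],d['t']
def save(name,tag):
    from plant import r,capture,camera_model
    m=camera_model(name);im=capture(name)
    np.savez(f'pics/{tag}m.npz',K=m['camera_matrix'],R=cv2.Rodrigues(np.array(m['rvec'],float))[0],t=np.array(m['tvec'],float).ravel())
    np.save(f'pics/{tag}.npy',im);return im
def ray(tag,uv):
    K,R,t=model(f'pics/{tag}m.npz');d=R.T@np.linalg.solve(K,[uv[0],uv[1],1]);return -R.T@t,d/np.linalg.norm(d)
def plane(tag,uv,z):
    c,d=ray(tag,uv);return c+d*(z-c[2])/d[2]
def tri(obs):
    A=np.zeros((3,3));b=np.zeros(3)
    for tag,uv in obs:
        c,d=ray(tag,uv);P=np.eye(3)-np.outer(d,d);A+=P;b+=P@c
    x=np.linalg.solve(A,b);return x,[np.linalg.norm(np.cross(x-ray(t,u)[0],ray(t,u)[1])) for t,u in obs]
def proj(tag,X):
    K,R,t=model(f'pics/{tag}m.npz');p=K@(R@np.asarray(X,float)+t);return p[:2]/p[2]
def tile(tag,x0,y0,w,h,s):
    im=np.load(f'pics/{tag}.npy')[y0:y0+h,x0:x0+w,::-1]
    o=cv2.resize(im,None,fx=s,fy=s,interpolation=cv2.INTER_CUBIC)
    for x in range(-(-x0//10)*10,x0+w,10):
        cv2.line(o,((x-x0)*s,0),((x-x0)*s,6),(0,255,0),1);cv2.putText(o,str(x),((x-x0)*s,16),0,.33,(0,255,0),1)
    for y in range(-(-y0//10)*10,y0+h,10):
        cv2.line(o,(0,(y-y0)*s),(6,(y-y0)*s),(0,255,0),1);cv2.putText(o,str(y),(8,(y-y0)*s+4),0,.33,(0,255,0),1)
    return o
E
python3 - <<'E'
from h import *
for n,uv,z in [('bar',(414,178),.09),('stand',(434,185),.04),('drive',(217,222),.07),('clamp',(217,212),.04)]: print(n,plane('top0',uv,z).round(3))
print(tri([('top0',(414,177)),('scene0',(229,206))]))
print(tri([('top0',(218,221)),('scene0',(381,312))]))
E
```

```text
bar [ 0.534 -0.124  0.09 ]
stand [ 0.537 -0.171  0.04 ]
drive [0.469 0.195 0.07 ]
clamp [0.493 0.202 0.04 ]
(array([ 0.53241288, -0.12185249,  0.0931664 ]), [np.float64(0.002531062937345366), np.float64(0.002531062937345367)])
(array([0.47257665, 0.19601716, 0.0595157 ]), [np.float64(9.408537945650999e-05), np.float64(9.408537945658085e-05)])
```

Call:
drive_tool([
  [[1, -0.33, 0.29, 0, 0], [1, -0.67, 0.58, 0, 0], [1, -1, 0.87, 0, 0]],
])

```text
time_s: 0.52
tcp_pos: [0.2599, -0.5208, 0.2372]
eef_rot: [180.0, -0.0, -165.5]
contact_force: [1.1, -0.6, 1.0]
gripper_width: 0.0876
gripper_force: 0.0
```

Call:
drive_tool([
  [[1, -0.33, 0.29, 0, 0], [1, -0.67, 0.58, 0, 0], [1, -1, 0.87, 0, 0]],
])

```text
time_s: 0.9
tcp_pos: [0.3501, -0.3894, 0.2375]
eef_rot: [-180.0, 0.0, -165.5]
contact_force: [1.2, -0.0, 0.2]
gripper_width: 0.0879
gripper_force: 0.0
```

Call:
drive_tool([
  [[1, -0.33, 0.29, 0, 0], [1, -0.67, 0.58, 0, 0], [1, -1, 0.87, 0, 0]],
])

```text
time_s: 1.27
tcp_pos: [0.44, -0.2582, 0.2376]
eef_rot: [-180.0, 0.0, -165.5]
contact_force: [0.8, -0.9, -0.4]
gripper_width: 0.0874
gripper_force: 0.0
```

Call:
drive_tool([
  [[1, -0.25, 0.22, 0, -0.029], [1, -0.5, 0.45, 0, -0.058], [1, -0.75, 0.67, 0, -0.087], [1, -1, 0.9, 0, -0.116], [1, -1, 0.9, 0, -0.145]],
])

```text
time_s: 1.9
tcp_pos: [0.5294, -0.1231, 0.2371]
eef_rot: [180.0, -0.0, -112.8]
contact_force: [-0.2, -0.7, -0.3]
gripper_width: 0.0879
gripper_force: 0.0
```

Call:
drive_tool([
  [[1, 0, 0, 0, -0.029], [1, 0, 0, 0, -0.058], [1, 0, 0, 0, -0.065], [1, 0, 0, 0, -0.065]],
])

```text
time_s: 2.4
tcp_pos: [0.5282, -0.1251, 0.2374]
eef_rot: [180.0, 0.0, -89.9]
contact_force: [0.7, 0.4, -0.3]
gripper_width: 0.0878
gripper_force: 0.0
```

```bash
python3 - <<'E'
from h import *
from plant import r
s=r.get_state();print(s['time_s'],s['tcp_pos'],s['eef_rot'],s['joints'],s['contact_force'])
im=save('wrist','w1')
a=tile('w1',0,0,640,480,1)
cv2.imwrite('pics/w1.png',a)
E
```

```text
2.4 [ 0.52816107 -0.12511285  0.23737999] [ 1.79979197e+02  3.58578333e-03 -8.98890642e+01] [ 7.36216821e+00  8.12267111e+00 -1.60614319e+01 -6.77659815e-03
 -6.58360808e+01 -7.24845670e+00] [ 0.65068144  0.36370036 -0.29050067]
```

View pics/w1.png

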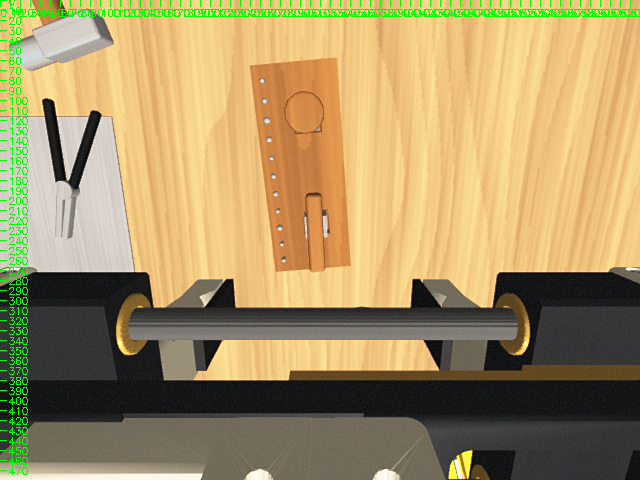

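The wrist view shows the stand from (251,58) to (350,270), the T-bar at about u 305–325, v 193–271, and the knob at (304,112). Now for finer measurements.

```bash
python3 - <<'E'
from h import *
im=np.load('pics/w1.npy')
for v in (200,215,232,250,265): print(v,[tuple(int(c) for c in im[v,u]) for u in range(298,334,3)])
a=tile('w1',240,50,120,230,2);b=tile('top0',180,165,75,95,5);c=tile('scene0',325,290,95,95,5)
b=b[:460];H=np.zeros((475,240+375+10,3),np.uint8);H[:460,:240]=a[:460];H[:460,250:625]=b
cv2.imwrite('pics/t1.png',H)
E
```

```text
200 [(195, 127, 65), (194, 124, 64), (211, 135, 70), (194, 121, 61), (217, 141, 72), (224, 147, 75), (223, 148, 76), (209, 137, 71), (196, 127, 69), (217, 140, 75), (218, 142, 75), (220, 146, 77)]
215 [(189, 121, 64), (190, 122, 64), (149, 102, 63), (173, 106, 54), (221, 141, 71), (222, 147, 78), (227, 150, 81), (222, 143, 73), (102, 75, 52), (120, 111, 113), (182, 117, 58), (218, 144, 75)]
232 [(193, 123, 65), (198, 132, 71), (150, 91, 50), (129, 103, 85), (227, 150, 79), (224, 147, 78), (227, 148, 76), (228, 154, 83), (182, 110, 55), (210, 207, 198), (110, 63, 31), (227, 152, 83)]
250 [(189, 120, 58), (194, 126, 67), (195, 124, 65), (210, 135, 76), (195, 122, 65), (226, 150, 81), (226, 148, 79), (228, 155, 81), (218, 142, 72), (196, 123, 64), (210, 130, 67), (220, 144, 78)]
265 [(192, 122, 64), (193, 121, 64), (192, 125, 63), (195, 127, 67), (170, 105, 56), (228, 149, 78), (226, 151, 82), (232, 161, 91), (225, 151, 82), (197, 130, 70), (201, 129, 65), (218, 143, 76)]
```

View pics/t1.png

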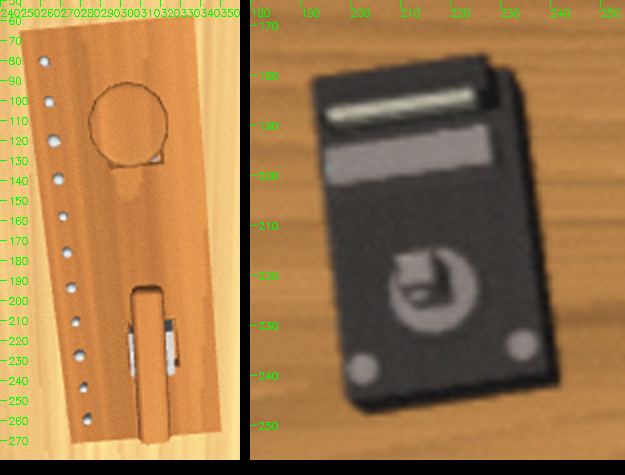

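```bash
python3 - <<'E'
from h import *
z=.096
e1=plane('w1',(313.5,196),z);e2=plane('w1',(317.5,270.5),z)
print('bar',e1.round(4),e2.round(4),np.linalg.norm(e2-e1),((e1+e2)/2).round(4),np.degrees(np.arctan2(*(e2-e1)[1::-1])))
cs=[(251,65),(337,58),(350,266),(276,271)]
P=[plane('w1',c,.04) for c in cs];P=np.array(P);print(P.round(4),P.mean(0).round(4))
d=P[3]+P[2]-P[0]-P[1];yaw=np.degrees(np.arctan2(d[1],d[0]))-90;print('stand yaw',yaw)
ys=np.radians(yaw);c=P.mean(0)[:2]; print('recess +50',c+np.array([[np.cos(ys),-np.sin(ys)],[np.sin(ys),np.cos(ys)]])@[-.008,.05])
print('bar tri',tri([('top0',(414,177)),('w1',(315.5,233))]))
E
```

```text
bar [ 0.5361 -0.1587  0.096 ] [ 0.5329 -0.0923  0.096 ] 0.06643155668166273 [ 0.5345 -0.1255  0.096 ] 92.75626831622345
[[ 0.5939 -0.271   0.04  ]
 [ 0.5154 -0.2769  0.04  ]
 [ 0.4992 -0.0775  0.04  ]
 [ 0.5779 -0.0718  0.04  ]] [ 0.5466 -0.1743  0.04  ]
stand yaw 4.62814308896472
recess +50 [ 0.5346107  -0.12509925]
bar tri (array([ 0.53508713, -0.12486151,  0.08965198]), [np.float64(0.0005277117953181703), np.float64(0.0005277117953181349)])
```

Call:
drive_tool([
  [[1, 0, -0.054, 0.3, -0.008], [1, 0, -0.054, 0.6, -0.008], [1, 0, -0.054, 0.9, -0.008], [1, 0, -0.054, 0.9, -0.008]],
])

```text
time_s: 2.95
tcp_pos: [0.5328, -0.1252, 0.1272]
eef_rot: [179.7, -0.0, -87.1]
contact_force: [0.4, -0.0, 0.7]
gripper_width: 0.0876
gripper_force: 0.0
```

Call:
drive_tool([
  [[1, 0, 0, 0.2, 0], [1, 0, 0, 0.41, 0], [1, 0, 0, 0.41, 0]],
])

```text
time_s: 3.32
tcp_pos: [0.5345, -0.1252, 0.0805]
eef_rot: [179.9, -0.0, -87.0]
contact_force: [0.0, 0.4, 0.2]
gripper_width: 0.0876
gripper_force: 0.0
```

Call:
drive_tool([
  [[-0.5, 0, 0, 0, 0], [-1, 0, 0, 0, 0], [-1, 0, 0, 0, 0], [-1, 0, 0, 0, 0], [-1, 0, 0, 0, 0]],
], squeeze=30)

```text
time_s: 3.95
tcp_pos: [0.5348, -0.1251, 0.0805]
eef_rot: [-180.0, 0.0, -87.0]
contact_force: [-0.1, -0.4, -0.9]
gripper_width: 0.0433
gripper_force: 0.0
```

Call:
drive_tool([
  [[-1, 0, 0, 0, 0], [-1, 0, 0, 0, 0], [-1, 0, 0, 0, 0], [-1, 0, 0, 0, 0], [-1, 0, 0, 0, 0]],
], squeeze=30)

```text
time_s: 4.58
tcp_pos: [0.5348, -0.1251, 0.0803]
eef_rot: [180.0, 0.0, -87.0]
contact_force: [-0.2, -0.1, -0.6]
gripper_width: 0.014
gripper_force: 30.0
```

Call:
drive_tool([
  [[-1, 0, 0, -0.1, 0], [-1, 0, 0, -0.25, 0], [-1, 0, 0, -0.5, 0], [-1, 0, 0, -0.9, 0], [-1, 0, 0, -0.9, 0]],
])

```text
time_s: 5.2
tcp_pos: [0.5372, -0.1252, 0.1931]
eef_rot: [-179.5, -0.0, -86.9]
contact_force: [0.5, 0.7, -1.6]
gripper_width: 0.014
gripper_force: 30.0
```

Call:
drive_tool([
  [[-1, -0.5, 0.16, -0.41, 0], [-1, -1, 0.32, -0.41, 0], [-1, -1, 0.32, -0.41, 0]],
])

```text
time_s: 5.58
tcp_pos: [0.489, -0.0051, 0.2384]
eef_rot: [-179.9, 0.1, -86.8]
contact_force: [1.6, -0.2, -1.9]
gripper_width: 0.0136
gripper_force: 30.0
```

Call:
drive_tool([
  [[-1, -0.5, 0, 0, 0], [-1, -1, 0, 0, 0]],
])

```text
time_s: 5.82
tcp_pos: [0.4833, 0.1134, 0.2374]
eef_rot: [180.0, -0.0, -87.1]
contact_force: [1.7, 0.1, -0.9]
gripper_width: 0.0135
gripper_force: 30.0
```

Call:
drive_tool([
  [[-1, -0.5, 0, 0, 0], [-1, -1, 0.02, 0, 0], [-1, -1, 0.02, 0, 0], [-1, -1, 0.02, 0, 0]],
])

```text
time_s: 6.32
tcp_pos: [0.4747, 0.2319, 0.2367]
eef_rot: [179.9, -0.1, -86.9]
contact_force: [-0.1, -0.5, -1.8]
gripper_width: 0.0135
gripper_force: 30.0
```

```bash
python3 - <<'E'
from h import *
from plant import r
s=r.get_state();print(s['time_s'],s['tcp_pos'],s['eef_rot'],s['joints'])
save('wrist','w2');save('scene','s2')
p=proj('w2',(.4726,.196,.06)).astype(int);print(p)
H=np.zeros((480,790,3),np.uint8)
x0,y0=max(0,p[0]-65),max(0,p[1]-75)
H[:480]=0;a=tile('w2',x0,y0,130,160,3);H[:a.shape[0],:a.shape[1]]=a
b=cv2.resize(np.load('pics/w2.npy')[:,:,::-1],(390,292));H[:292,400:]=b
cv2.imwrite('pics/w2.png',H)
E
```

```text
6.325 [0.474663   0.23192494 0.23671276] [ 1.79911285e+02 -7.16562228e-02 -8.69389621e+01] [ 4.73206560e+01  6.79865133e+00 -1.77189340e+01 -1.16359969e-02
 -6.55959613e+01 -4.42548554e+01]
[326 189]
```

View pics/w2.png

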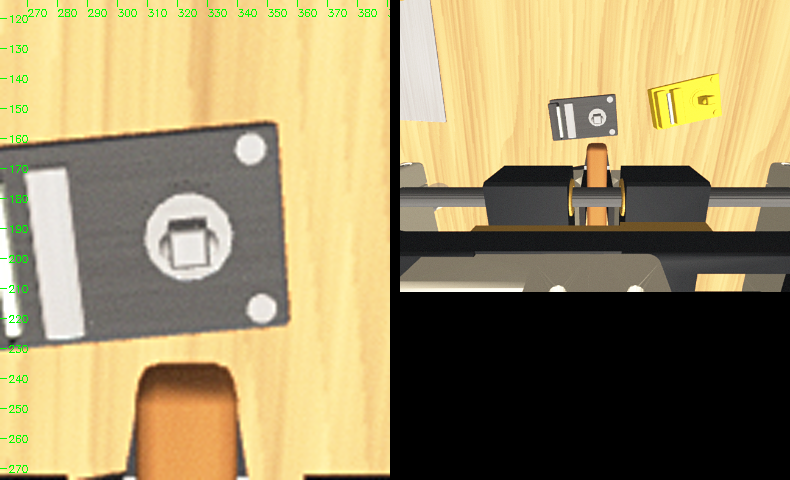

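```bash
python3 - <<'E'
from h import *
im=np.load('pics/w2.npy');g=cv2.cvtColor(im,cv2.COLOR_RGB2GRAY)
m=np.zeros_like(g);m[170:220,300:345]=(g[170:220,300:345]>130)*255
cs,_=cv2.findContours(m,cv2.RETR_EXTERNAL,cv2.CHAIN_APPROX_NONE);c=max(cs,key=cv2.contourArea);e=cv2.fitEllipse(cv2.convexHull(c));print(e)
# block top corners: right edge line
d=(g<115).astype(np.uint8)*255;d[:140]=0;d[230:]=0
cs,_=cv2.findContours(d,cv2.RETR_EXTERNAL,cv2.CHAIN_APPROX_NONE);c=max(cs,key=cv2.contourArea);print(cv2.boxPoints(cv2.minAreaRect(c)))
print(ray('w2',(320,240)))
print('tri collar',tri([('w2',e[0]),('top0',(216.6,223))]))
print('tri drivetop',tri([('w2',(324,197.5)),('top0',(213,218.4))]))
H=np.zeros((600,800,3),np.uint8)
a=tile('w2',305,174,40,40,12);H[:480,:480]=a
b=tile('s2',360,300,45,45,7);H[:315,485:800]=b
cc=tile('top0',200,208,35,28,8);H[320:544,485:765]=cc
cv2.imwrite('pics/t2.png',H)
E
```

```text
((323.4810791015625, 192.5955047607422), (29.116031646728516, 29.573318481445312), 163.49476623535156)
[[241.90501 163.51712]
 [352.45786 153.81949]
 [358.37415 221.26541]
 [247.82132 230.96304]]
(array([0.47888441, 0.16202953, 0.38488367]), array([-0.0071872 ,  0.24918789, -0.96842849]))
tri collar (array([0.47513311, 0.20277114, 0.03402447]), [np.float64(0.00041410450754415226), np.float64(0.00041410450754418966)])
tri drivetop (array([0.47497844, 0.20266401, 0.06830733]), [np.float64(0.00024921368391381314), np.float64(0.00024921368391375687)])
```

View pics/t2.png

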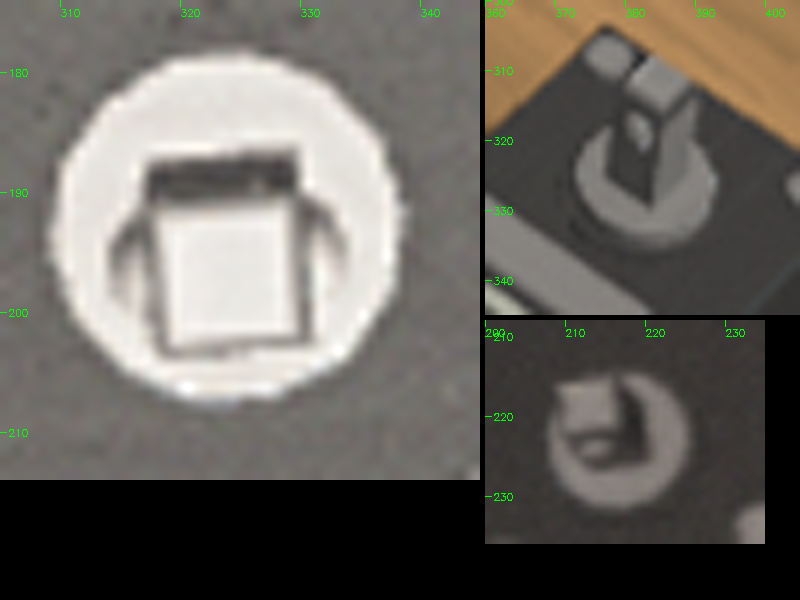

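Collar (323.5,192.6) and drive top (323.9,197) triangulate to the same axis, with the collar at z ≈ 0.034. The drive flats line up with the block edges, so the spindle is near 0.

```bash
python3 - <<'E'
from h import *
from plant import r
print(plane('w2',(323.5,192.6),.034).round(4),plane('w2',(323.9,197.),.067).round(4))
def ang(a,b,z): d=plane('w2',b,z)-plane('w2',a,z);return np.degrees(np.arctan2(d[1],d[0]))%90
print('block',ang((262,161.8),(350,154),.03),ang((352.5,155),(357.5,221),.03),'drive',ang((318.5,203.7),(330,202.5),.063),ang((316.8,190),(318.5,203.7),.063),ang((329.5,191),(330.5,202),.063),ang((317,187.3),(329.3,186.5),.034))
s=r.get_state();p,y=s['tcp_pos'],np.radians(s['eef_rot'][2]);print(p,s['eef_rot'],s['time_s'])
d=np.array([.4751,.2027])-p[:2];print('tx,ty mm',1e3*(d@[np.cos(y),np.sin(y)]),1e3*(d@[np.sin(y),-np.cos(y)]))
# held key check: bar's ends in s2, expected centre & sleeve mouth
c=np.array([p[0],p[1],p[2]+.008]);print(proj('s2',c),proj('s2',c-[0,0,.063]))
q=proj('s2',c-[0,0,.03]).astype(int)
cv2.imwrite('pics/t3.png',tile('s2',q[0]-50,q[1]-40,100,80,7))
E
```

```text
[0.4752 0.2024 0.034 ] [0.475  0.2026 0.067 ]
block 7.92721660232246 8.777896230311796 drive 8.984676386276675 9.890113150869709 8.539217913927459 6.6988990339380905
[0.47503745 0.23112063 0.237231  ] [ 1.79960492e+02 -3.29495916e-02 -8.70344577e+01] 6.425
tx,ty mm 28.385801792101542 1.4078843858900312
[414.91184764 229.20370564] [408.10417501 267.43522182]
```

View pics/t3.png

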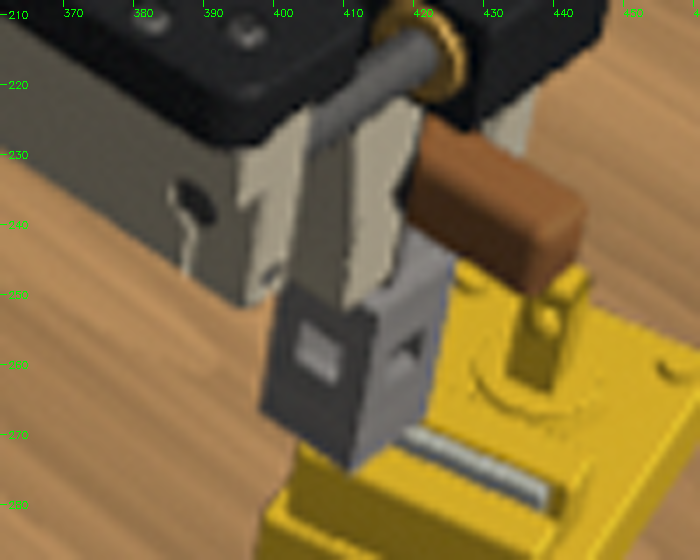

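The held key is upright, and its mouth is where expected in the scene view (≈(409,267)). Next, moving above the drive.

Call:
drive_tool([
  [[-1, 0.12, 0.012, 0.2, -0.008], [-1, 0.237, 0.012, 0.4, -0.015], [-1, 0.237, 0.012, 0.65, -0.015], [-1, 0.237, 0.012, 0.8, -0.015], [-1, 0.237, 0.012, 0.8, -0.015]],
])

```text
time_s: 7.05
tcp_pos: [0.4746, 0.2019, 0.1405]
eef_rot: [179.9, -0.1, -81.7]
contact_force: [-0.3, 0.1, -0.3]
gripper_width: 0.0134
gripper_force: 30.0
```

```bash
python3 - <<'E'
from h import *
from plant import r
save('scene','s3')
s=r.get_state();p=s['tcp_pos'];print(p,s['eef_rot'],s['time_s'],s['contact_force'])
print('drive top bias s2',proj('s2',(.4751,.2026,.067)),'seen 385.3 311.6; collar',proj('s2',(.4751,.2026,.034)),'seen 383.1 326')
q=proj('s3',(.4751,.2026,.07)).astype(int);print('mouth exp',proj('s3',p-[0,0,.055]))
H=np.zeros((560,800,3),np.uint8);a=tile('s3',q[0]-45,q[1]-45,80,70,8);H[:,:640]=a
cv2.imwrite('pics/t4.png',H)
E
```

```text
[0.47532759 0.20263819 0.14166867] [ 1.79970633e+02 -3.64003306e-02 -8.16576546e+01] 7.1 [ 0.88148486  0.88256374 -1.21423386]
drive top bias s2 [383.38251255 312.35571812] seen 385.3 311.6; collar [381.40641838 326.43235915] seen 383.1 326
mouth exp [384.52799344 303.61438276]
```

View pics/t4.png

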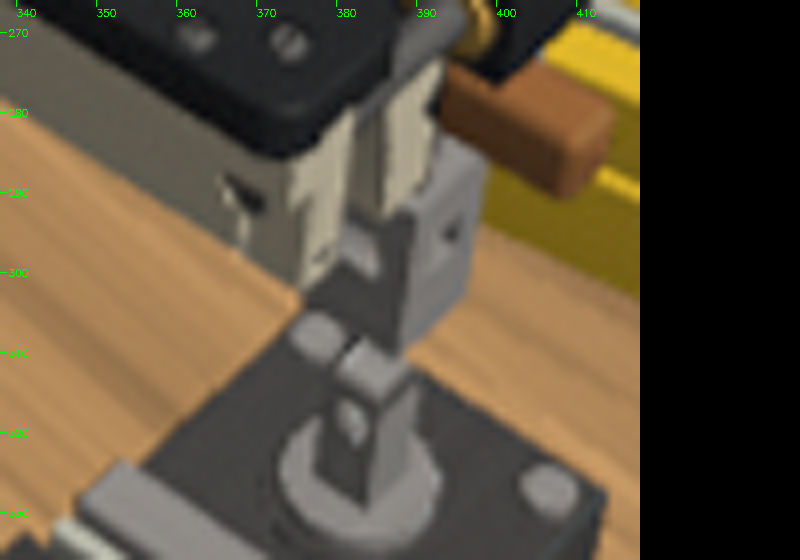

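The scene view shows the mouth over the drive. Mouth and drive top carry the same small calibration bias of about (+1.6,−0.8) px, so they are aligned to about 0.5 mm. I'll descend gently with a lighter grip.

Call:
drive_tool([
  [[-1, 0, 0, 0.06, 0], [-1, 0, 0, 0.12, 0], [-1, 0, 0, 0.16, 0], [-1, 0, 0, 0.18, 0], [-1, 0, 0, 0.18, 0]],
], squeeze=22)

```text
time_s: 7.72
tcp_pos: [0.475, 0.2036, 0.1198]
eef_rot: [180.0, -0.0, -81.6]
contact_force: [-0.9, -1.0, -2.0]
gripper_width: 0.0139
gripper_force: 22.0
```

Call:
drive_tool([
  [[-1, 0, 0, 0.015, 0], [-1, 0, 0, 0.03, 0], [-1, 0, 0, 0.04, 0], [-1, 0, 0, 0.04, 0]],
])

```text
time_s: 8.22
tcp_pos: [0.4753, 0.2037, 0.1157]
eef_rot: [-180.0, -0.0, -81.6]
contact_force: [-1.3, -2.4, 5.0]
gripper_width: 0.0143
gripper_force: 22.0
```

Call:
drive_tool([
  [[-1, 0, 0, 0.008, 0], [-1, 0, 0, 0.016, 0], [-1, 0, 0, 0.024, 0], [-1, 0, 0, 0.024, 0]],
])

```text
time_s: 8.72
tcp_pos: [0.4752, 0.2037, 0.1126]
eef_rot: [-180.0, 0.0, -81.6]
contact_force: [0.1, -0.9, 0.6]
gripper_width: 0.0138
gripper_force: 22.0
```

Call:
drive_tool([
  [[-1, 0, 0, 0.025, 0], [-1, 0, 0, 0.05, 0], [-1, 0, 0, 0.075, 0], [-1, 0, 0, 0.1, 0], [-1, 0, 0, 0.1, 0]],
])

```text
time_s: 9.35
tcp_pos: [0.4748, 0.2036, 0.0995]
eef_rot: [179.9, -0.0, -81.6]
contact_force: [0.8, -1.7, -2.6]
gripper_width: 0.0137
gripper_force: 22.0
```

Call:
drive_tool([
  [[-1, 0, 0, 0.015, 0], [-1, 0, 0, 0.03, 0], [-1, 0, 0, 0.045, 0], [-1, 0, 0, 0.055, 0], [-1, 0, 0, 0.055, 0]],
])

```text
time_s: 9.98
tcp_pos: [0.4746, 0.2035, 0.0928]
eef_rot: [179.9, -0.0, -81.6]
contact_force: [2.2, -2.4, -10.6]
gripper_width: 0.0138
gripper_force: 22.0
```

Call:
drive_tool([
  [[-1, 0, 0, 0.01, 0], [-1, 0, 0, 0.018, 0], [-1, 0, 0, 0.018, 0]],
])

```text
time_s: 10.35
tcp_pos: [0.4751, 0.2036, 0.0916]
eef_rot: [180.0, -0.0, -81.6]
contact_force: [0.6, -3.5, -2.7]
gripper_width: 0.0139
gripper_force: 22.0
```

Call:
drive_tool([
  [[-1, 0, 0, 0.008, 0], [-1, 0, 0, 0.015, 0], [-1, 0, 0, 0.015, 0]],
])

```text
time_s: 10.72
tcp_pos: [0.4755, 0.2038, 0.0909]
eef_rot: [-179.9, 0.0, -81.5]
contact_force: [-2.0, -5.3, 8.7]
gripper_width: 0.0138
gripper_force: 22.0
```

Home: contact came at the balls at TCP z ≈ 0.116, then the springs pulled in, then a rigid stop at 0.091. Next I recentre slightly and start turning clockwise.

Call:
drive_tool([
  [[-1, 0.004, 0, 0, 0], [-1, 0.008, 0, -0.005, 0], [-1, 0.008, 0, -0.005, 0], [-1, 0.008, 0, -0.005, 0]],
])

```text
time_s: 11.22
tcp_pos: [0.4756, 0.2033, 0.0909]
eef_rot: [-179.9, 0.0, -81.6]
contact_force: [-3.4, -1.1, 6.8]
gripper_width: 0.014
gripper_force: 22.0
```

```bash
python3 - <<'E'
from plant import r
s=r.get_state();print(s['tcp_pos'],s['contact_force'],s['moment'],s['joints'])
E
```

```text
[0.47556901 0.20330026 0.09087609] [-3.36271913 -1.06249452  6.78257647] [-0.480527    1.4694142  -0.01909756] [ 4.49139586e+01  1.42669247e+01 -3.00580167e+01  4.36119860e-04
 -4.56113087e+01 -3.64743946e+01]
```

Call:
drive_tool([
  [[-1, 0, 0.003, 0, 0.013], [-1, 0, 0.003, 0, 0.026], [-1, 0, 0.003, 0, 0.039], [-1, 0, 0.003, 0, 0.052], [-1, 0, 0.003, 0, 0.065]],
])

```text
time_s: 11.85
tcp_pos: [0.4758, 0.2033, 0.0909]
eef_rot: [-179.9, 0.1, -105.1]
contact_force: [-0.2, -1.7, 4.6]
gripper_width: 0.0137
gripper_force: 22.0
```

```bash
python3 - <<'E'
from plant import r
s=r.get_state();print(s['tcp_pos'],s['contact_force'],s['moment'],s['eef_rot'])
E
```

```text
[0.47576157 0.20326715 0.09092696] [-0.17158972 -1.6958126   4.59988078] [-0.98086021  0.20100859  0.01308715] [-1.79922258e+02  6.81051800e-02 -1.05094823e+02]
```

Call:
drive_tool([
  [[-1, 0, 0, 0, 0.013], [-1, 0, 0, 0, 0.026], [-1, 0, 0, 0, 0.039], [-1, 0, 0, 0, 0.052], [-1, 0, 0, 0, 0.065]],
])

```text
time_s: 12.48
tcp_pos: [0.4758, 0.203, 0.0909]
eef_rot: [-179.9, 0.1, -128.5]
contact_force: [-0.2, -4.0, 4.3]
gripper_width: 0.014
gripper_force: 22.0
```

Call:
drive_tool([
  [[-1, 0, 0, 0, 0.008], [-1, 0, 0, 0, 0.016], [-1, 0, 0, 0, 0.024], [-1, 0, 0, 0, 0.024]],
])

```text
time_s: 12.98
tcp_pos: [0.4757, 0.203, 0.0909]
eef_rot: [-180.0, 0.1, -137.0]
contact_force: [0.2, -3.9, 5.9]
gripper_width: 0.014
gripper_force: 22.0
```

```bash
python3 - <<'E'
from plant import r
s=r.get_state();print(s['tcp_pos'],s['contact_force'],s['moment'],s['eef_rot'],s['joints'][5])
E
```

```text
[0.47567833 0.2029675  0.0909019 ] [ 0.19275864 -3.9442712   5.90315692] [-1.41568422 -0.10881399 -0.09168409] [-1.79961822e+02  7.32156140e-02 -1.36981228e+02] -91.92838094770462
```

Call:
drive_tool([
  [[-1, 0, 0, 0, 0.006], [-1, 0, 0, 0, 0.012], [-1, 0, 0, 0, 0.018], [-1, 0, 0, 0, 0.018]],
])

```text
time_s: 13.48
tcp_pos: [0.4757, 0.2029, 0.0909]
eef_rot: [-180.0, 0.1, -143.4]
contact_force: [0.4, -3.6, 5.8]
gripper_width: 0.0138
gripper_force: 22.0
```

```bash
python3 - <<'E'
from plant import r
s=r.get_state();print(s['contact_force'],s['moment'],s['eef_rot'])
E
```

```text
[ 0.42262566 -3.61745518  5.7953677 ] [-1.49560573 -0.087793    0.00617431] [-1.79967961e+02  7.21587274e-02 -1.43435666e+02]
```

Call:
drive_tool([
  [[-1, 0, 0, 0, 0.003], [-1, 0, 0, 0, 0.006], [-1, 0, 0, 0, 0.006]],
])

```text
time_s: 13.85
tcp_pos: [0.4757, 0.203, 0.0909]
eef_rot: [-180.0, 0.1, -145.6]
contact_force: [0.9, -3.5, 5.0]
gripper_width: 0.0141
gripper_force: 22.0
```

```bash
python3 - <<'E'
from plant import r
s=r.get_state();print(s['contact_force'],s['moment'],s['eef_rot'])
E
```

```text
[ 0.9453941  -3.48866907  4.98426993] [-1.57406269 -0.13542205  0.05484446] [-1.79970733e+02  7.39886827e-02 -1.45580153e+02]
```

Call:
drive_tool([
  [[-1, 0, 0, 0, 0.003], [-1, 0, 0, 0, 0.006], [-1, 0, 0, 0, 0.006]],
])

```text
time_s: 14.22
tcp_pos: [0.4756, 0.203, 0.0909]
eef_rot: [-180.0, 0.1, -147.7]
contact_force: [-1.1, -3.9, 5.2]
gripper_width: 0.0137
gripper_force: 22.0
```

```bash
python3 - <<'E'
from plant import r
s=r.get_state();print(s['contact_force'],s['moment'],s['eef_rot'])
E
```

```text
[-1.12200678 -3.94260322  5.21934137] [-1.37957971  0.18602073 -0.01302971] [-1.79980825e+02  7.44364872e-02 -1.47741470e+02]
```

Call:
drive_tool([
  [[-1, 0, 0, 0, 0.003], [-1, 0, 0, 0, 0.005], [-1, 0, 0, 0, 0.005]],
])

```text
time_s: 14.6
tcp_pos: [0.4755, 0.2029, 0.0909]
eef_rot: [-180.0, 0.1, -149.5]
contact_force: [-0.1, -2.9, 6.4]
gripper_width: 0.0136
gripper_force: 22.0
```

```bash
python3 - <<'E'
from plant import r
s=r.get_state();print(s['contact_force'],s['moment'],s['eef_rot'])
E
```

```text
[-0.10947065 -2.91729199  6.42879202] [-1.44092157  0.30859314  0.07656214] [-1.79982030e+02  6.20964675e-02 -1.49533460e+02]
```

Call:
drive_tool([
  [[-1, 0, 0, 0, 0.003], [-1, 0, 0, 0, 0.006], [-1, 0, 0, 0, 0.006]],
])

```text
time_s: 14.98
tcp_pos: [0.4754, 0.2028, 0.0909]
eef_rot: [-180.0, 0.1, -151.7]
contact_force: [-1.5, -4.9, 5.7]
gripper_width: 0.0136
gripper_force: 22.0
```

```bash
python3 - <<'E'
from h import *
from plant import r
s=r.get_state();print(s['contact_force'],s['moment'],s['eef_rot'],s['gripper_width'])
save('scene','s4');q=proj('s4',(.49,.2026,.05)).astype(int)
cv2.imwrite('pics/t5.png',tile('s4',q[0]-60,q[1]-40,95,80,7))
E
```

```text
[-1.45085292 -4.91603101  5.66753146] [-1.57949007  0.422315    0.26220363] [-1.79973858e+02  5.00636859e-02 -1.51683398e+02] 0.013607063423460542
```

View pics/t5.png

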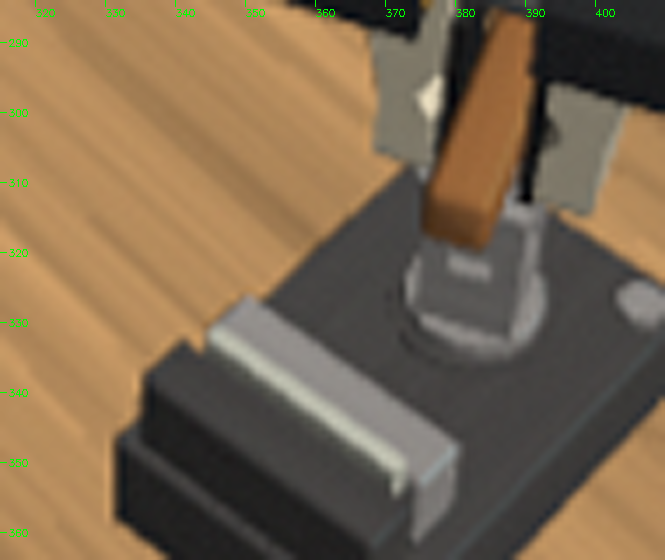

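The jaw meets the strip, the sleeve sits on the collar, and the moment has risen to 0.26 N m, so it is at the stop. I'll relieve the torque slightly, release and rise.

Call:
drive_tool([
  [[-1, 0, 0, 0, -0.003], [-1, 0, 0, 0, -0.005], [-0.3, 0, 0, 0, -0.005], [0, 0, 0, 0, -0.005], [0, 0, 0, 0, -0.005]],
])

```text
time_s: 15.65
tcp_pos: [0.4751, 0.2031, 0.0902]
eef_rot: [180.0, 0.0, -150.0]
contact_force: [-0.2, -0.2, 0.3]
gripper_width: 0.0383
gripper_force: 0.0
```

Call:
drive_tool([
  [[0, 0, 0, 0, 0], [0, 0, 0, 0, 0], [0, 0, 0, 0, 0]],
])

```text
time_s: 16.02
tcp_pos: [0.475, 0.2028, 0.0903]
eef_rot: [180.0, 0.0, -150.0]
contact_force: [0.4, -0.2, 0.2]
gripper_width: 0.0437
gripper_force: 0.0
```

Call:
drive_tool([
  [[0, 0, 0, -0.15, 0], [0, 0, 0, -0.4, 0], [0, 0, 0, -0.8, 0], [0, 0, 0, -1, 0], [0, 0, 0, -1, 0]],
])

```text
time_s: 16.65
tcp_pos: [0.4758, 0.2035, 0.2125]
eef_rot: [180.0, 0.2, -150.0]
contact_force: [-0.5, 0.3, 0.9]
gripper_width: 0.0438
gripper_force: 0.0
```

```bash
python3 - <<'E'
from h import *
save('scene','s5');q=proj('s5',(.48,.2026,.06)).astype(int)
cv2.imwrite('pics/t6.png',tile('s5',q[0]-55,q[1]-50,100,85,7))
E
```

```text
(no output)
```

View pics/t6.png

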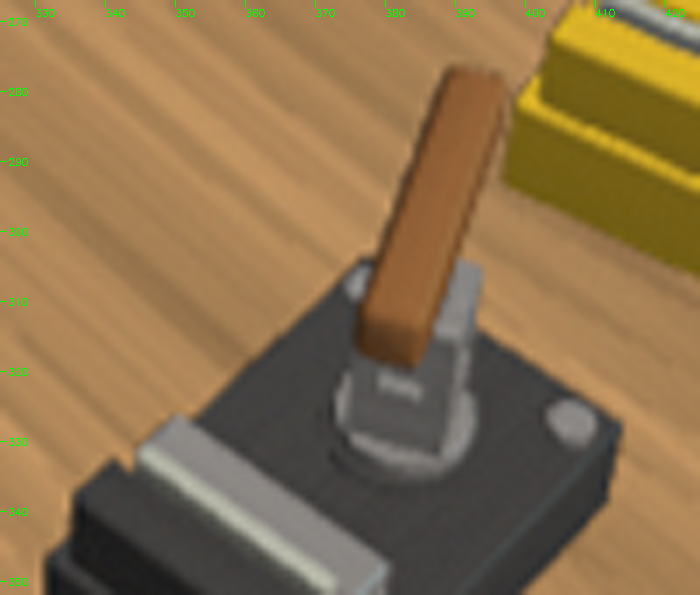

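The key stands upright on the collar at about (380,325), the jaw is closed on the strip, and the gripper is clear. Handing in.

```bash
python3 -c "
from plant import job
print(job.close_job())"
```

```text
the job is handed in; nothing more can be done
None
```

The job is handed in at about 17 s: by force readings and pictures the T-key is home on the drive and turned to the stop, with the jaw closed on the strip and the knob key not touched; the interface returned no verdict.

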